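Shut and bolt the plaster casting box

ROBOT

A 6-joint arm with a two-finger parallel gripper is mounted at the origin on the work surface; the furniture and walls round the work are solid. World frame = base frame: x ahead of the robot, y to its left, z up, the work surface at z = 0. Lengths are in m, angles in rad, forces in N, time in s.
With the tool pointing down it reaches from about 0.35 to 0.775 m from the base axis. Payload 5.5 kg.
Tool frame: the origin (TCP) lies at the very end of the fingers, on their centre line; the grasp point (between the pads) lies 19 mm behind it; z points along the fingers, y is the line along which they close (so a half turn about z gives the same grasp; the last joint's range is limited). The gripper opens to 85 mm and grips with 20 to 120 N. Pads are 22 mm wide; open, the fingers measure 114 mm over their backs; the gripper's body (76 mm by 85 mm) begins 54 mm behind the grasp point. The pads swing forward as they close: fully open they stand 13 mm farther back than shut.
Start: joints at [0.987, 0.313, 0.046, 1.304, 0, 1.431], TCP at [0.247, 0.519, 0.231] pointing down, gripper open.
Joint ranges: [-2.76, 2.76], [-0.86, 1.69], [-1.03, 1.26], [-2.2, 2.34], [-1.47, 1.5], [-3.14, 3.14]. Speed limits (rad/s): [2.57, 2.57, 3.14, 3.14, 3.14, 3.14].

INTERFACE

Orientations are given as a unit quaternion [w, x, y, z].
In Python, from workcell import env, imaging, ticket gives the robot as it stands. The module is installed in compiled form; this text tells all that it offers.
- The arm moves only by the tool apply_moves, never from a script. Its argument "rows" is a list of rows, each an object with "xyz": the shift along the tool's x, y, z in mm, a list of three; "turn": the turn, a rotation vector about the tool's x, y, z in rad, a list of three; "grip": the opening, from 0 (shut) to 1 (fully open). A call has 1 to 12 rows; each row is the pose to reach, as a shift and turn from the pose commanded when the call began, along the tool's axes at that moment; what a row does not reach only later rows make up. A row lasts 1/12 s, in which the tool goes at most 41.7 mm and 7.16 degrees, less where a joint would pass 70% of its speed; a pose out of reach is approached as far as the arm can. A call with a gripper value outside its range is refused whole. The fingers move at their own pace and stop on an object; "force" is the grip in N (left out, the last holds). Time passes only in rows, so rows that repeat a pose let the fingers close. It gives the time, the measured TCP pose, the force, the opening and the grip force at its end, in the units of the state.
- env.get_state(): the state, without advancing time (a new reading comes with each control period).
- imaging.read_camera(name): name is "scene" or "top" or "wrist"; returns a dict with "color" (400x640x3 uint8, blue, green, red), "z_map" (400x640 float32, m along the optical axis (not along the pixel's ray), 0 where there is no reading), "camera_matrix" (3x3 intrinsics, pixels), "k1" (the pictures are not rectified: a ray, as slopes to the right and down, at radius r is drawn at 1 + k1 r^2 times it, then the intrinsics apply), "view" (4x4, takes a point from world to camera coordinates). Camera axes: x right, y down, z forward; pixel columns grow to the right and rows downward; lengths in m; the calibration is good to about 2 mm. A picture is of the moment at which its call begins.
- ticket.hand_in(): hands the job in; it is judged then, once.
The state is a dict: "clock": time; "joint_pos": joint angles; "qvel": joint speeds; "tau": joint torques, N m; "tcp_pos": TCP position; "orientation": TCP orientation; "wrist_force": force on the tool from outside, world axes, zero at the start; "ft_torque": the same for the moment, N m; "finger_gap": finger opening in m; "grip_force": force on a finger pad.
Only numpy, scipy, OpenCV 4.12 (cv2) and the standard library are available. Lean on these libraries where they do the work, as an engineer would, in place of code of your own. Each camera call takes 0.05 s, during which the arm holds its last target. There are 200 camera calls.

TASK

Make the wooden casting box ready for a plaster pour: with closed fingertips push its open hinged side fully shut, push the knob of the barrel bolt along its slot until the bolt is right home in the keeper on the far wall, then push the knob over sideways into the locking notch until it lies level. Only push and press: take nothing between the fingers, lift nothing, and do not drag the box about. Do not touch the bowl inside it or shift the things round it.

Things in the scene. Friction and masses are not known exactly. Their poses are not given: they have to be found in the camera images.
- casting_box: Loose 5 kg open box of pale wood. Base board 300 (x) x 280 (y) x 18 mm; walls 34 mm thick, tops 93 mm above the table, 258 x 238 mm outside: near (-x), far (+x) and right (-y) walls fixed, left (+y) wall is the hinged gate. Origin: centre of the base's underside. z up; x from near to far wall, along the shut gate, pointing away from the robot within 20 degrees; y out through the gate.
- gate (a joint): Angle of the gate, rad: 0 = shut, flush between near and far wall; positive = swung out to +y. Found 0.25 to 0.55 open; stays where left; about 0.5 N at its free end moves it. Upright hinge pin at box x -93, y +122 mm; the gate runs 185 mm from it, 34 mm thick, top 93 mm above the table, outer face 3 mm inside the pin's line.
- gate_top_end (a point): Upper corner of the gate at its free end, on the outer face: 185 mm from the hinge pin, 93 mm above the table. Its axes turn with the gate: x along the gate away from the hinge, y outward.
- bolt (a joint): Travel of the barrel bolt, m: 0 = withdrawn, 0.045 = right home (end of slot, rod tip through the keeper). It lies along the middle of the gate's top face, slides towards the gate's free end with about 1.5 N and stays where left. Rod 14 mm thick, axis 108.5 mm above the table; barrel 24 mm wide, top 121 mm above the table.
- bolt_knob (a joint): Turn of the knob about the rod, rad: 0 = upright in the long leg of the L-shaped slot, 1.55 = lying level, pointing outward (+y) in the locking notch. The slot keeps it upright (0.3 play) until the bolt is home; only there is the slot open, on the outward side. About 0.6 N at the ball turns it; it stays where left.
- knob_ball (a point): Centre of the 20 mm steel ball on the knob's 9 mm stem, 36 mm from the rod's axis: 144 mm above the table when upright, 109 mm when level. With gate shut and bolt home it is at box x +50 mm, y +102 mm upright, y +138 mm level.
- keeper (a point): Middle of the steel keeper (staple, opening 20 mm wide) on top of the far wall, on the line of the shut bolt: box x +113, y +102, z 108.5 mm.
- bowl_model: Terracotta bowl, 128 mm across, 42 mm high, lying foot up on the base board inside the box: the original to be cast. Loose; leave alone. Origin: centre of its underside.
- kitchen_timer: Kitchen timer with red domed top, 67 mm across, 44 mm high, loose. Leave alone. Origin: centre of the underside.
- water_bowl: Grey-blue clay-caked tub, 130 mm across, 57 mm high, loose. Leave alone. Origin: centre of the underside.
- tape_roll: Roll of masking tape lying flat, 102 mm across, 24 mm high, loose. Leave alone. Origin: centre of the underside.
- mop_brush: Soft brush with wooden handle, 204 mm long, 46 mm high, loose. Leave alone. Origin: centre of the underside.

How it is judged:
On the way, in this order (a step that is already met when the one before it is completed fails the run):
1. the gate is pushed shut (value of joint gate below 0.03 rad and value of joint bolt below 0.025 m), for 0.1 s.
2. the bolt is pushed home (value of joint bolt above 0.039 m and value of joint gate below 0.03 rad).
3. the knob is pushed over into the notch (value of joint bolt_knob above 1.3 rad), for 0.1 s.
At the end, for the whole second after the job is handed in: Gate shut (within 0.03 rad), bolt home (within 7 mm of the end of its slot), knob in the notch (at least 1.3 rad over); box flat and within 30 mm of its place, bowl still lying in it, the other things within 30 mm of theirs; all at rest (value of joint gate below 0.03 rad and value of joint bolt above 0.038 m and value of joint bolt_knob above 1.3 rad and velocity of joint gate below 0.05 rad/s and linear speed of casting_box below 0.02 m/s and distance of each of casting_box, kitchen_timer, water_bowl, tape_roll, mop_brush from where it was at the start of the episode below 0.03 m and angle between casting_box's own z axis and vertical below 0.05 rad and z of bowl_model in the frame of casting_box below 0.03 m and velocity of joint bolt_knob below 0.1 rad/s and distance of bowl_model from where it was at the start of the episode below 0.04 m); the robot touches nothing.
It fails at once if the casting box is lifted, tipped or dragged more than 30 mm (height (world z) of casting_box above 0.012 m or angle between casting_box's own z axis and vertical above 0.08 rad or distance of casting_box from where it was at the start of the episode above 0.03 m).
It fails at once if the bowl is lifted, shifted more than 40 mm or pressed by the hand (z of bowl_model in the frame of casting_box above 0.032 m or contact force between the fingers and bowl_model above 1 N or distance of bowl_model from where it was at the start of the episode above 0.04 m).
It fails at once if a thing beside the box is lifted or moved more than 30 mm (distance of any of kitchen_timer, water_bowl, tape_roll, mop_brush from where it was at the start of the episode above 0.03 m).
It fails at once if the knob is taken between the fingers (horizontal distance between the grasp point and knob_ball below 0.009 m and distance between the grasp point and knob_ball below 0.024 m).
It also fails if it takes over 51 s, if anything falls off the work surface, if the arm or the gripper's body presses on something with over 40 N, if the wrist force passes 120 N, or if a joint passes its speed limit or range.

## Working session

There is one attempt and no reset: what is moved stays moved. The work goes in short steps, Python scripts to look and compute and a tool call to move; the robot and the scene stay as the last step left them, time stands still between calls to the robot, and variables do not carry over. Pictures are saved under pics/ and viewed, at most 10 in all, crops included, and the job is handed in when it is done.

Besides the shell and the picture viewer there is one more tool, called as name(argument=value, ...) on one line, values as JSON. apply_moves: Moves the arm, as the interface text tells. Its arguments: {"type":"object","properties":{"rows":{"type":"array"},"force":{"type":"number"}},"required":["rows"]}

```bash
mkdir -p pics && cat > h.py <<'E'
import numpy as np, cv2
from workcell import env, imaging, ticket
def cam(n):
    return imaging.read_camera(n)
def world(c):
    h,w=c['z_map'].shape; K=c['camera_matrix']; k1=c['k1']
    u,v=np.meshgrid(np.arange(w),np.arange(h))
    d=np.array([k1,0,0,0,0],float)
    p=cv2.undistortPoints(np.stack([u,v],-1).reshape(-1,1,2).astype(np.float64),K,d).reshape(h,w,2)
    z=c['z_map']; P=np.stack([p[...,0]*z,p[...,1]*z,z],-1)
    T=np.linalg.inv(c['view']); W=P@T[:3,:3].T+T[:3,3]; W[z==0]=np.nan
    return W
def save(c,n): cv2.imwrite('pics/'+n+'.png',c['color'])
E
python3 - <<'E'
from h import *
s=env.get_state(); print({k:np.round(v,3) for k,v in s.items()})
for n in ['top','scene']:
    c=cam(n); save(c,n); np.savez(''+n,W=world(c),col=c['color'],view=c['view'])
    print(n,np.round(c['camera_matrix'],1).tolist(),c['k1'],np.round(np.linalg.inv(c['view'])[:3,3],3))
E
```

```text
{'clock': np.float64(0.0), 'joint_pos': array([ 0.987,  0.314,  0.045,  1.304, -0.   ,  1.431]), 'qvel': array([ 0.001, -0.001, -0.   ,  0.001, -0.   ,  0.   ]), 'tau': array([ 2.0000e-03, -4.8062e+01,  2.9854e+01,  1.9000e-02,  0.0000e+00,
       -0.0000e+00]), 'tcp_pos': array([0.247, 0.519, 0.23 ]), 'orientation': array([-0.   ,  0.22 ,  0.975, -0.001]), 'wrist_force': array([-0.718,  0.081,  0.297]), 'ft_torque': array([ 0.013, -0.033, -0.02 ]), 'grip_force': np.float64(0.0), 'finger_gap': np.float64(0.085)}
top [[372.7, 0.0, 319.4], [0.0, 372.7, 201.2], [0.0, 0.0, 1.0]] -0.005404254090586462 [ 0.335 -0.019  1.481]
scene [[390.3, 0.0, 314.8], [0.0, 390.3, 202.7], [0.0, 0.0, 1.0]] -0.036798465655916573 [-0.164 -0.826  0.585]
```

```bash
python3 - <<'E'
import cv2,numpy as np
a=cv2.imread('pics/top.png');b=cv2.imread('pics/scene.png')
cv2.imwrite('pics/both.png',np.vstack([cv2.resize(a,(480,300)),cv2.resize(b,(480,300))]))
E
```

```text
(no output)
```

View pics/top.png

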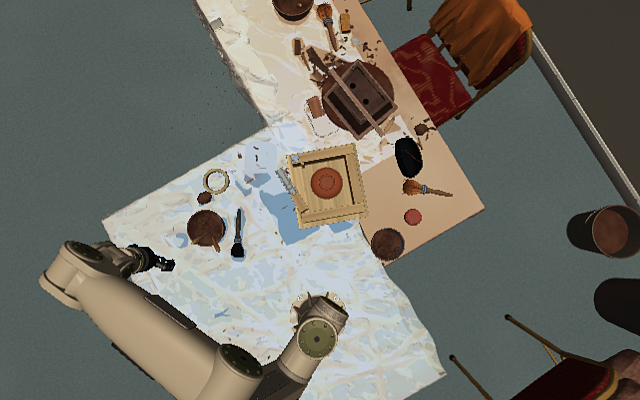

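View pics/scene.png

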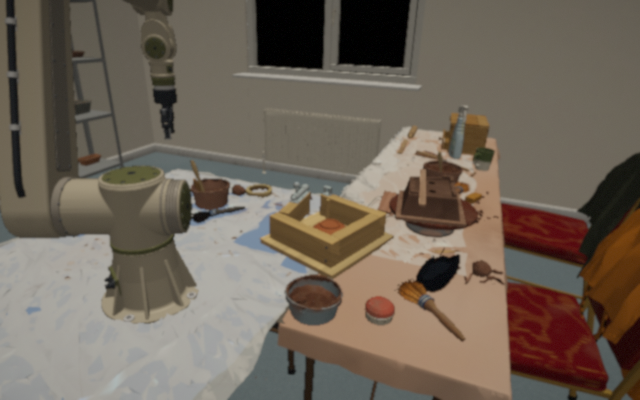

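The top view has world x up and y left. The box is at about (327,187) with the bowl in it, and the gate with its bolt is at (288,185), swung out to the left. The tape is at (216,180), the dark tub and brush at (205,228) and (238,235), and the timer at (413,216). Next I'll measure the box and gate from depth.

```bash
python3 - <<'E'
import numpy as np,cv2
from scipy.optimize import minimize
d=np.load('top.npz');W=d['W'];col=d['col']
roi=np.zeros(W.shape[:2],bool);roi[135:240,265:380]=1
z=W[...,2]
m=roi&(z>0.083)&(z<0.103); P=W[m][:,:2]
hi=roi&(z>0.104); print('n',m.sum(),hi.sum()); print(np.round(W[hi],3).tolist()[:60])
# fit: box-wall model near/far/right walls + gate, maximize area overlap
from scipy.optimize import differential_evolution
def inside(Q,x0,x1,y0,y1,s=.0015):
    dx=np.minimum(Q[:,0]-x0,x1-Q[:,0]);dy=np.minimum(Q[:,1]-y0,y1-Q[:,1])
    return 1/(1+np.exp(-np.clip(np.minimum(dx,dy)/s,-30,30)))
A=W[roi&np.isfinite(z)]; lab=((A[:,2]>0.083)).astype(float); A=A[:,:2]
def model(p,Q):
    x,y,t,g=p;c,s=np.cos(t),np.sin(t)
    B=(Q-[x,y])@np.array([[c,-s],[s,c]])
    c,s=np.cos(g),np.sin(g)
    G=(B-[-.093,.122])@np.array([[c,-s],[s,c]])
    return np.max([inside(B,-.129,-.095,-.119,.119),inside(B,.095,.129,-.119,.119),inside(B,-.129,.129,-.119,-.085),inside(G,0,.185,-.037,-.003)],0)
f=lambda p:np.mean((model(p,A)-lab)**2)
c0=P.mean(0);print(c0)
r=differential_evolution(f,[(c0[0]-.05,c0[0]+.05),(c0[1]-.05,c0[1]+.05),(-.4,.4),(.2,.6)],seed=1)
print(np.round(r.x,4),r.fun)
x,y,t,g=r.x;np.save('box',r.x)
R=np.array([[np.cos(t),-np.sin(t)],[np.sin(t),np.cos(t)]]);Rg=np.array([[np.cos(g),-np.sin(g)],[np.sin(g),np.cos(g)]])
w=lambda q:np.round(R@q+[x,y],3)
print('pin',w([-.093,.122]),'gate end',w(np.array([-.093,.122])+Rg@[.185,0]),'shut end',w([.092,.122]),'keeper',w([.113,.102]),'ball home up',w([.05,.102]),'level',w([.05,.138]))
for u,v in [(216,180),(205,228),(238,235),(238,215),(204,198),(413,216),(388,243),(425,188)]: print((u,v),np.round(W[v,u],3))
cv2.imwrite('pics/crop.png',cv2.resize(col[130:245,180:380],None,fx=4,fy=4,interpolation=cv2.INTER_CUBIC)[:600,:800])
E
```

```text
n 1892 221
[[0.675, -0.224, 0.15], [0.608, 0.078, 0.12], [0.609, 0.075, 0.115], [0.605, 0.097, 0.118], [0.604, 0.093, 0.121], [0.605, 0.09, 0.115], [0.604, 0.086, 0.12], [0.604, 0.082, 0.124], [0.604, 0.078, 0.124], [0.606, 0.075, 0.114], [0.607, 0.072, 0.108], [0.601, 0.097, 0.12], [0.6, 0.093, 0.123], [0.599, 0.089, 0.128], [0.6, 0.085, 0.125], [0.601, 0.082, 0.12], [0.6, 0.078, 0.122], [0.602, 0.075, 0.115], [0.599, 0.07, 0.128], [0.596, 0.093, 0.126], [0.597, 0.089, 0.122], [0.597, 0.086, 0.12], [0.596, 0.082, 0.122], [0.597, 0.078, 0.122], [0.596, 0.074, 0.123], [0.596, 0.071, 0.124], [0.594, 0.093, 0.116], [0.593, 0.089, 0.121], [0.594, 0.086, 0.113], [0.593, 0.082, 0.12], [0.593, 0.078, 0.119], [0.593, 0.075, 0.119], [0.594, 0.071, 0.116], [0.59, 0.093, 0.119], [0.561, 0.134, 0.111], [0.555, 0.14, 0.123], [0.556, 0.137, 0.12], [0.556, 0.134, 0.118], [0.552, 0.148, 0.119], [0.553, 0.145, 0.117], [0.552, 0.141, 0.118], [0.552, 0.137, 0.119], [0.553, 0.134, 0.115], [0.553, 0.13, 0.113], [0.549, 0.152, 0.118], [0.549, 0.149, 0.113], [0.548, 0.144, 0.122], [0.548, 0.141, 0.121], [0.548, 0.136, 0.125], [0.549, 0.134, 0.114], [0.549, 0.13, 0.115], [0.549, 0.126, 0.116], [0.551, 0.124, 0.105], [0.545, 0.148, 0.118], [0.545, 0.145, 0.117], [0.546, 0.141, 0.114], [0.545, 0.137, 0.118], [0.544, 0.133, 0.125], [0.545, 0.129, 0.121], [0.545, 0.126, 0.116]]
[ 0.50592067 -0.04880215]
[ 0.5084 -0.0379  0.1809  0.3946] 0.013223255940539982
pin [0.395 0.065] gate end [0.55  0.166] shut end [0.577 0.099] keeper [0.601 0.083] ball home up [0.539 0.071] level [0.533 0.107]
(216, 180) [0.529 0.404 0.012]
(205, 228) [0.339 0.438 0.028]
(238, 235) [0.312 0.309 0.026]
(238, 215) [0.39  0.313 0.014]
(204, 198) [0.455 0.442 0.038]
(413, 216) [ 0.386 -0.368  0.046]
(388, 243) [ 0.282 -0.274  0.028]
(425, 188) [ 0.495 -0.418  0.038]
```

View pics/crop.png

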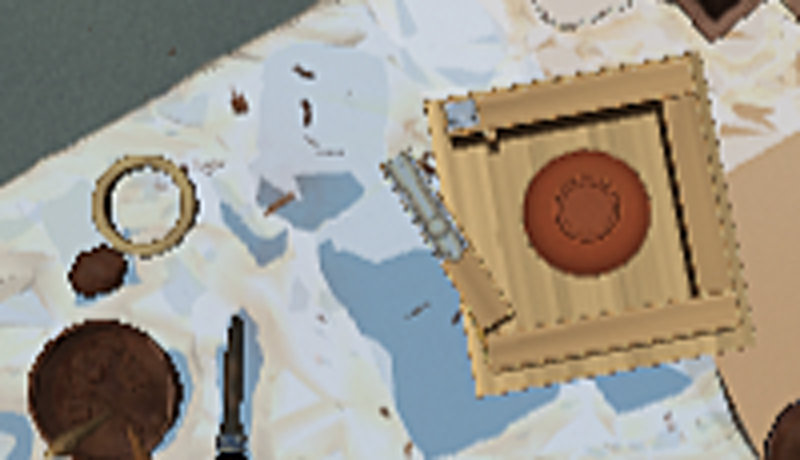

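The fit gives box yaw 0.181 rad and gate angle 0.39 rad. I'll close the fingers, align the tool with the box (tool y = box y, tool x = box −x) and move outside the gate.

apply_moves(rows=[{"xyz": [-35, -14, 0], "turn": [0, 0, -0.1], "grip": 0}, {"xyz": [-70, -28, 0], "turn": [0, 0, -0.2], "grip": 0}, {"xyz": [-105, -43, 0], "turn": [0, 0, -0.3], "grip": 0}, {"xyz": [-140, -57, 0], "turn": [0, 0, -0.4], "grip": 0}, {"xyz": [-175, -71, 0], "turn": [0, 0, -0.5], "grip": 0}, {"xyz": [-210, -85, 0], "turn": [0, 0, -0.6], "grip": 0}, {"xyz": [-245, -99, 0], "turn": [0, 0, -0.625], "grip": 0}, {"xyz": [-280, -113, 0], "turn": [0, 0, -0.625], "grip": 0}, {"xyz": [-315, -128, 0], "turn": [0, 0, -0.625], "grip": 0}, {"xyz": [-350, -142, 0], "turn": [0, 0, -0.625], "grip": 0}, {"xyz": [-387, -157, 0], "turn": [0, 0, -0.625], "grip": 0}, {"xyz": [-387, -157, 0], "turn": [0, 0, -0.625], "grip": 0}], force=30)

```text
clock: 1.1
tcp_pos: [0.5334, 0.2063, 0.2304]
orientation: [0.001, -0.087, 0.996, -0.001]
wrist_force: [-0.2, 1.4, -1.0]
finger_gap: -0.0006
grip_force: 0.0
```

```bash
cat >> h.py <<'E'
def tobox(p):
    x,y,t,g=np.load('box.npy');c,s=np.cos(t),np.sin(t)
    q=np.array(p,float).copy(); q[...,:2]=(q[...,:2]-[x,y])@np.array([[c,-s],[s,c]]); return q
def tcp():
    s=env.get_state(); b=tobox(s['tcp_pos'])*1000; o=s['orientation']
    print('clock',round(float(s['clock']),2),'tcp in box mm',np.round(b,1),'yaw err',round(float(2*np.arctan2(o[2],o[1])-np.pi-np.load('box.npy')[2]+np.pi)%np.pi,4),'F',np.round(s['wrist_force'],1))
E
python3 - <<'E'
from h import *
tcp(); c=cam('wrist'); save(c,'w1'); np.savez('w1',W=world(c))
B=tobox(world(c)); z=B[...,2]
m=(z>.137)&(z<.17)&(abs(B[...,0])<.12)&(B[...,1]<.19)&(B[...,1]>.05); print('ball?',m.sum(),np.round(np.nanmedian(B[m],0),4) if m.sum() else '', [np.round(np.nanpercentile(B[m][:,i],[2,98]),3) for i in (0,1,2)] if m.sum() else '')
E
```

```text
clock 1.1 tcp in box mm [ 68.5 235.8 230.4] yaw err 3.1351 F [-0.2  1.4 -1. ]
ball? 781 [0.0046 0.1457 0.15  ] [array([-0.004,  0.014]), array([0.136, 0.152]), array([0.142, 0.153])]
```

View pics/w1.png

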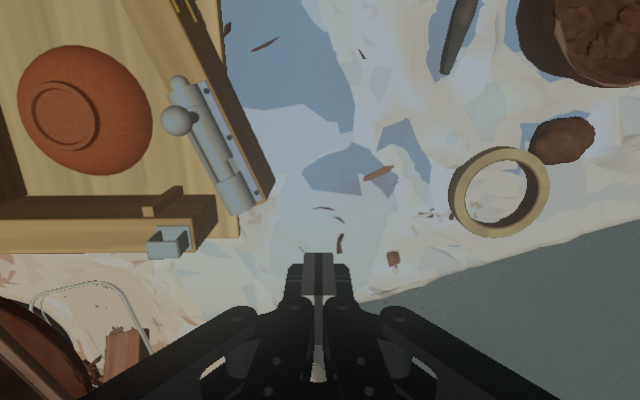

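The wrist view shows the ball at (178,120), the keeper at (168,242) and closed fingertips at (318,265). The ball is within about 3 mm of where the model puts it. Descending beside the gate.

apply_moves(rows=[{"xyz": [4, 0, 30], "turn": [0, 0, 0], "grip": 0}, {"xyz": [4, 0, 60], "turn": [0, 0, 0], "grip": 0}, {"xyz": [4, 0, 90], "turn": [0, 0, 0], "grip": 0}, {"xyz": [4, 0, 120], "turn": [0, 0, 0], "grip": 0}, {"xyz": [4, 0, 148], "turn": [0, 0, 0], "grip": 0}, {"xyz": [4, 0, 148], "turn": [0, 0, 0], "grip": 0}, {"xyz": [4, -10, 148], "turn": [0, 0, 0], "grip": 0}, {"xyz": [4, -20, 148], "turn": [0, 0, 0], "grip": 0}, {"xyz": [4, -28, 148], "turn": [0, 0, 0], "grip": 0}, {"xyz": [4, -34, 148], "turn": [0, 0, 0], "grip": 0}, {"xyz": [4, -40, 148], "turn": [0, 0, 0], "grip": 0}, {"xyz": [4, -46, 148], "turn": [0, 0, 0], "grip": 0}])

```text
clock: 2.15
tcp_pos: [0.5343, 0.1648, 0.0845]
orientation: [0.001, -0.09, 0.996, 0.0]
wrist_force: [0.1, -0.5, 0.3]
finger_gap: 0.0001
grip_force: 0.3
```

```bash
python3 -c "
from h import *
tcp()"
```

```text
clock 2.15 tcp in box mm [ 61.9 194.7  84.5] yaw err 3.1413 F [ 0.1 -0.5  0.3]
```

apply_moves(rows=[{"xyz": [0, -6, 2], "turn": [0, 0, 0], "grip": 0}, {"xyz": [0, -12, 2], "turn": [0, 0, 0], "grip": 0}, {"xyz": [0, -18, 2], "turn": [0, 0, 0], "grip": 0}, {"xyz": [0, -24, 2], "turn": [0, 0, 0], "grip": 0}, {"xyz": [0, -30, 2], "turn": [0, 0, 0], "grip": 0}, {"xyz": [0, -36, 2], "turn": [0, 0, 0], "grip": 0}, {"xyz": [0, -40, 2], "turn": [0, 0, 0], "grip": 0}, {"xyz": [0, -44, 2], "turn": [0, 0, 0], "grip": 0}, {"xyz": [0, -48, 2], "turn": [0, 0, 0], "grip": 0}, {"xyz": [0, -51, 2], "turn": [0, 0, 0], "grip": 0}, {"xyz": [0, -53, 2], "turn": [0, 0, 0], "grip": 0}, {"xyz": [0, -53, 2], "turn": [0, 0, 0], "grip": 0}])

```text
clock: 3.15
tcp_pos: [0.543, 0.1128, 0.0813]
orientation: [-0.0, -0.09, 0.996, -0.0]
wrist_force: [-0.1, 0.3, -0.4]
finger_gap: -0.0001
grip_force: 0.0
```

```bash
python3 -c "
from h import *
tcp()"
```

```text
clock 3.15 tcp in box mm [ 61.1 142.   81.3] yaw err 3.1414 F [-0.1  0.3 -0.4]
```

apply_moves(rows=[{"xyz": [0, -2, 0], "turn": [0, 0, 0], "grip": 0}, {"xyz": [0, -3, 0], "turn": [0, 0, 0], "grip": 0}, {"xyz": [0, -4, 0], "turn": [0, 0, 0], "grip": 0}, {"xyz": [0, -5, 0], "turn": [0, 0, 0], "grip": 0}, {"xyz": [0, -6, 0], "turn": [0, 0, 0], "grip": 0}, {"xyz": [0, -7, 0], "turn": [0, 0, 0], "grip": 0}, {"xyz": [0, -8, 0], "turn": [0, 0, 0], "grip": 0}, {"xyz": [0, -8, 0], "turn": [0, 0, 0], "grip": 0}])

```text
clock: 3.82
tcp_pos: [0.5443, 0.1057, 0.0813]
orientation: [-0.0, -0.091, 0.996, 0.0]
wrist_force: [0.5, 2.1, 0.1]
finger_gap: -0.0002
grip_force: 1.1
```

```bash
python3 - <<'E'
from h import *
tcp(); c=cam('wrist'); save(c,'w2'); W=world(c); B=tobox(W); z=B[...,2]
m=(z>.137)&(z<.17)&(abs(B[...,0])<.12)&(B[...,1]<.19)&(B[...,1]>.05); print('ball?',m.sum(), [np.round(np.nanpercentile(B[m][:,i],[2,50,98]),4) for i in (0,1,2)] if m.sum() else '')
E
```

```text
clock 3.82 tcp in box mm [ 61.1 134.8  81.3] yaw err 0.0004 F [0.5 2.1 0.1]
ball? 27047 [array([-0.003 ,  0.0478,  0.0681]), array([0.0858, 0.1236, 0.1847]), array([0.1375, 0.1512, 0.1643])]
```

View pics/w2.png

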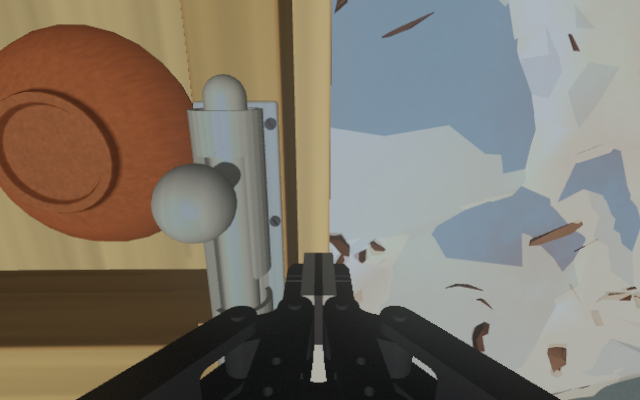

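The gate now looks almost shut, with the ball at (194,203) and the fingertip at (318,265) on its outer face. I'll measure the remaining angle from the depth edge.

```bash
python3 - <<'E'
from h import *
c=cam('wrist'); B=tobox(world(c)); z=B[...,2]
# rows: outer edge of gate top (z ~.093)
m=(z>.087)&(z<.099)&(B[...,1]>.1)&(B[...,1]<.17)
X=[];Y=[]
for x in np.arange(-.125,.05,.006):
    q=m&(abs(B[...,0]-x)<.003)
    if q.sum()>10: X.append(x);Y.append(np.percentile(B[q][:,1],98))
print(np.round(np.c_[X,Y]*1000,1).tolist())
X=np.array(X);Y=np.array(Y);k=X>-.085
print(np.polyfit(X[k],Y[k],1))
# barrel axis: points z>.112<.125
m=(z>.117)&(z<.124)&(B[...,0]<.0)&(B[...,0]>-.06)&(abs(B[...,1]-.1)<.03); print('barrel',np.polyfit(B[m][:,0],B[m][:,1],1),m.sum(),z[m].max())
m=(z>.142)&(z<.17)&(abs(B[...,0]-.005)<.015)&(abs(B[...,1]-.105)<.015); print('ball',m.sum(),np.nanmean(B[m],0))
E
```

```text
[[-53.0, 121.8], [-47.0, 121.7], [-41.0, 121.7], [-35.0, 121.6], [-29.0, 121.6], [-23.0, 121.8], [-17.0, 122.2], [-11.0, 122.2], [-5.0, 122.3], [1.0, 122.3], [7.0, 122.3], [13.0, 122.4], [19.0, 122.4], [25.0, 122.4], [31.0, 122.5], [37.0, 122.4], [43.0, 122.5], [49.0, 142.1]]
[0.06665652 0.12336156]
barrel [-0.01492525  0.10530857] 2011 0.12092116199072353
ball 5368 [0.00299443 0.10713939 0.14966825]
```

apply_moves(rows=[{"xyz": [0, -1, 0], "turn": [0, 0, 0], "grip": 0}, {"xyz": [0, -1.5, 0], "turn": [0, 0, 0], "grip": 0}, {"xyz": [0, -2, 0], "turn": [0, 0, 0], "grip": 0}, {"xyz": [0, -2, 0], "turn": [0, 0, 0], "grip": 0}])

```text
clock: 4.25
tcp_pos: [0.5443, 0.1053, 0.0813]
orientation: [-0.0, -0.091, 0.996, 0.002]
wrist_force: [-0.6, 8.3, 0.9]
finger_gap: -0.0001
grip_force: 4.2
```

```bash
python3 -c "
from h import *
tcp()"
```

```text
clock 4.25 tcp in box mm [ 61.  134.4  81.3] yaw err 0.0017 F [-0.6  8.3  0.9]
```

The force rose from 2 to 8 N over 0.4 mm of travel, so the gate is against its stop. I'll back off, rise and go behind the knob.

apply_moves(rows=[{"xyz": [0, 8, 0], "turn": [0, 0, 0], "grip": 0}, {"xyz": [0, 18, -10], "turn": [0, 0, 0], "grip": 0}, {"xyz": [0, 22, -45], "turn": [0, 0, 0], "grip": 0}, {"xyz": [0, 22, -80], "turn": [0, 0, 0], "grip": 0}, {"xyz": [20, 15, -108], "turn": [0, 0, 0], "grip": 0}, {"xyz": [50, 0, -108], "turn": [0, 0, 0], "grip": 0}, {"xyz": [80, -15, -108], "turn": [0, 0, 0], "grip": 0}, {"xyz": [99, -28, -108], "turn": [0, 0, 0], "grip": 0}, {"xyz": [99, -28, -108], "turn": [0, 0, 0], "grip": 0}, {"xyz": [99, -28, -80], "turn": [0, 0, 0], "grip": 0}, {"xyz": [99, -28, -55], "turn": [0, 0, 0], "grip": 0}, {"xyz": [99, -28, -50], "turn": [0, 0, 0], "grip": 0}])

```text
clock: 5.25
tcp_pos: [0.4506, 0.0582, 0.129]
orientation: [-0.002, -0.09, 0.996, -0.0]
wrist_force: [-0.3, 0.8, -0.5]
finger_gap: -0.0001
grip_force: 0.0
```

```bash
python3 - <<'E'
from h import *
tcp(); c=cam('wrist'); save(c,'w3'); W=world(c); B=tobox(W); z=B[...,2]
m=(z>.087)&(z<.099)&(B[...,1]>.1)&(B[...,1]<.17)
r=[]
for x in np.arange(-.12,.13,.01):
    q=m&(abs(B[...,0]-x)<.004)
    if q.sum()>10: r.append((x*1000,np.percentile(B[q][:,1],98)*1000))
print(np.round(r,1).tolist())
m=(z>.142)&(z<.157)&(abs(B[...,0]-.005)<.015)&(abs(B[...,1]-.105)<.015); print('ball',m.sum(),np.nanmean(B[m],0))
E
```

```text
clock 5.25 tcp in box mm [-39.6 105.  129. ] yaw err 0.0001 F [-0.3  0.8 -0.5]
[[-120.0, 121.8], [-110.0, 123.3], [-100.0, 123.7], [-90.0, 127.0], [-80.0, 123.2], [-70.0, 123.4], [-60.0, 121.7], [-50.0, 122.0], [-40.0, 121.6], [-30.0, 122.0]]
ball 360 [-0.00205823  0.10617175  0.14875375]
```

View pics/w3.png

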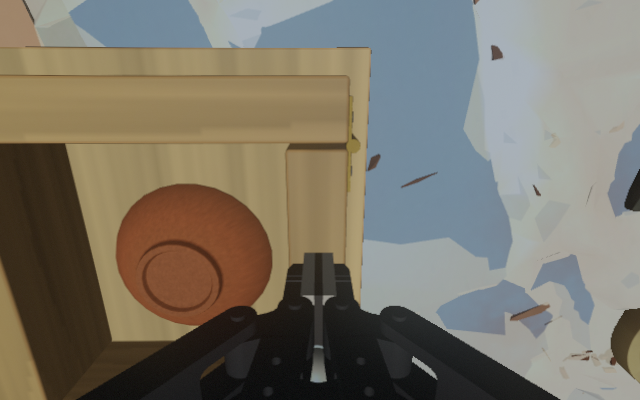

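The gate lies flush with the near wall at the hinge (350,145). Pushing the knob along the slot now.

apply_moves(rows=[{"xyz": [-8, 0, 0], "turn": [0, 0, 0], "grip": 0}, {"xyz": [-16, 0, 0], "turn": [0, 0, 0], "grip": 0}, {"xyz": [-20, 0, 0], "turn": [0, 0, 0], "grip": 0}, {"xyz": [-24, 0, 0], "turn": [0, 0, 0], "grip": 0}, {"xyz": [-28, 0, 0], "turn": [0, 0, 0], "grip": 0}, {"xyz": [-32, 0, 0], "turn": [0, 0, 0], "grip": 0}, {"xyz": [-36, 0, 0], "turn": [0, 0, 0], "grip": 0}, {"xyz": [-40, 0, 0], "turn": [0, 0, 0], "grip": 0}, {"xyz": [-44, 0, 0], "turn": [0, 0, 0], "grip": 0}, {"xyz": [-48, 0, 0], "turn": [0, 0, 0], "grip": 0}, {"xyz": [-52, 0, 0], "turn": [0, 0, 0], "grip": 0}, {"xyz": [-54, 0, 0], "turn": [0, 0, 0], "grip": 0}])

```text
clock: 6.3
tcp_pos: [0.5061, 0.0679, 0.1313]
orientation: [0.0, -0.09, 0.996, 0.0]
wrist_force: [-2.1, 0.4, 2.2]
finger_gap: -0.0
grip_force: 0.8
```

```bash
python3 -c "
from h import *
tcp()"
```

```text
clock 6.3 tcp in box mm [ 16.7 104.5 131.3] yaw err 0.0003 F [-2.1  0.4  2.2]
```

apply_moves(rows=[{"xyz": [-2, 0, 0], "turn": [0, 0, 0], "grip": 0}, {"xyz": [-4, 0, 0], "turn": [0, 0, 0], "grip": 0}, {"xyz": [-6, 0, 0], "turn": [0, 0, 0], "grip": 0}, {"xyz": [-8, 0, 0], "turn": [0, 0, 0], "grip": 0}, {"xyz": [-10, 0, 0], "turn": [0, 0, 0], "grip": 0}, {"xyz": [-11, 0, 0], "turn": [0, 0, 0], "grip": 0}, {"xyz": [-12, 0, 0], "turn": [0, 0, 0], "grip": 0}, {"xyz": [-13, 0, 0], "turn": [0, 0, 0], "grip": 0}])

```text
clock: 6.97
tcp_pos: [0.5183, 0.0702, 0.1313]
orientation: [-0.0, -0.09, 0.996, 0.0]
wrist_force: [-0.3, 0.2, 0.9]
finger_gap: 0.0001
grip_force: 0.8
```

```bash
python3 -c "
from h import *
tcp()"
```

```text
clock 6.97 tcp in box mm [ 29.2 104.5 131.3] yaw err 0.0003 F [-0.3  0.2  0.9]
```

apply_moves(rows=[{"xyz": [-1, 0, 0], "turn": [0, 0, 0], "grip": 0}, {"xyz": [-2, 0, 0], "turn": [0, 0, 0], "grip": 0}, {"xyz": [-3, 0, 0], "turn": [0, 0, 0], "grip": 0}, {"xyz": [-4, 0, 0], "turn": [0, 0, 0], "grip": 0}, {"xyz": [-4, 0, 0], "turn": [0, 0, 0], "grip": 0}])

```text
clock: 7.38
tcp_pos: [0.5198, 0.0707, 0.131]
orientation: [-0.002, -0.09, 0.996, -0.0]
wrist_force: [-8.1, -1.3, 5.6]
finger_gap: -0.0003
grip_force: 4.2
```

```bash
python3 -c "
from h import *
tcp()"
```

```text
clock 7.38 tcp in box mm [ 30.7 104.7 131. ] yaw err 0.0003 F [-8.1 -1.3  5.6]
```

It met a hard stop at 8 N, with the ball at box x ≈ 51, so the bolt is home. I'll go round to the inner side of the ball.

apply_moves(rows=[{"xyz": [8, 0, 0], "turn": [0, 0, 0], "grip": 0}, {"xyz": [20, -10, 0], "turn": [0, 0, 0], "grip": 0}, {"xyz": [20, -25, 0], "turn": [0, 0, 0], "grip": 0}, {"xyz": [20, -40, 0], "turn": [0, 0, 0], "grip": 0}, {"xyz": [5, -40, 0], "turn": [0, 0, 0], "grip": 0}, {"xyz": [-10, -40, 1], "turn": [0, 0, 0], "grip": 0}, {"xyz": [-18, -40, 2], "turn": [0, 0, 0], "grip": 0}, {"xyz": [-18, -40, 2], "turn": [0, 0, 0], "grip": 0}])

```text
clock: 8.05
tcp_pos: [0.549, 0.0347, 0.1292]
orientation: [0.001, -0.091, 0.996, -0.0]
wrist_force: [-1.2, -0.2, 0.7]
finger_gap: 0.0
grip_force: 0.0
```

```bash
python3 - <<'E'
from h import *
tcp(); c=cam('wrist'); save(c,'w4')
E
```

```text
clock 8.05 tcp in box mm [ 53.   64.1 129.2] yaw err 0.0005 F [-1.2 -0.2  0.7]
```

View pics/w4.png

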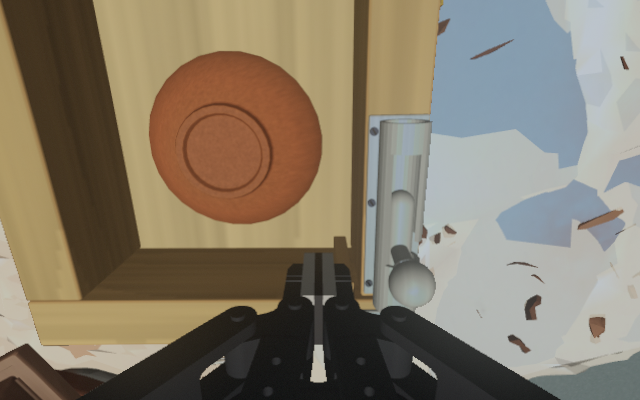

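The ball is at (411,284), to the right of the fingertip. Pushing it over outward.

apply_moves(rows=[{"xyz": [0, 10, 0], "turn": [0, 0, 0], "grip": 0}, {"xyz": [0, 16, 0], "turn": [0, 0, 0], "grip": 0}, {"xyz": [0, 20, 0], "turn": [0, 0, 0], "grip": 0}, {"xyz": [0, 24, 0], "turn": [0, 0, 0], "grip": 0}, {"xyz": [0, 28, 0], "turn": [0, 0, 0], "grip": 0}, {"xyz": [0, 32, 0], "turn": [0, 0, 0], "grip": 0}, {"xyz": [0, 36, 0], "turn": [0, 0, 0], "grip": 0}, {"xyz": [0, 40, 0], "turn": [0, 0, 0], "grip": 0}, {"xyz": [0, 44, 0], "turn": [0, 0, 0], "grip": 0}, {"xyz": [0, 48, 0], "turn": [0, 0, 0], "grip": 0}, {"xyz": [0, 51, 0], "turn": [0, 0, 0], "grip": 0}, {"xyz": [0, 53, 0], "turn": [0, 0, 0], "grip": 0}])

```text
clock: 9.1
tcp_pos: [0.5375, 0.0873, 0.1293]
orientation: [0.0, -0.091, 0.996, 0.0]
wrist_force: [0.4, 0.6, 0.8]
finger_gap: 0.0
grip_force: 0.2
```

```bash
python3 - <<'E'
from h import *
tcp(); c=cam('wrist'); save(c,'w5')
E
```

```text
clock 9.1 tcp in box mm [ 51.2 118.  129.3] yaw err 0.0006 F [0.4 0.6 0.8]
```

View pics/w5.png

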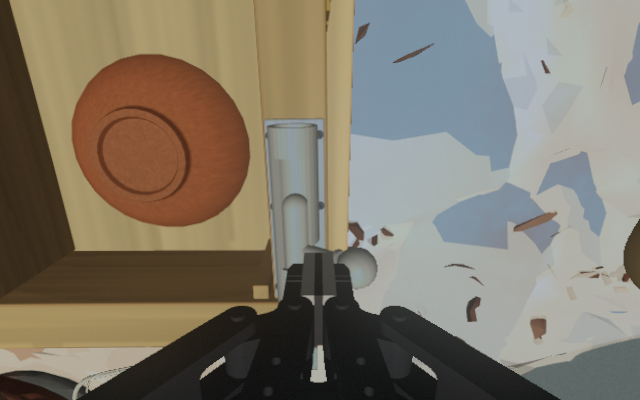

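The ball, at (357,268), is most of the way over. I'll rise, cross above it and press down.

apply_moves(rows=[{"xyz": [0, -2, -6], "turn": [0, 0, 0], "grip": 0}, {"xyz": [0, 0, -12], "turn": [0, 0, 0], "grip": 0}, {"xyz": [0, 12, -12], "turn": [0, 0, 0], "grip": 0}, {"xyz": [0, 24, -12], "turn": [0, 0, 0], "grip": 0}, {"xyz": [0, 24, -8], "turn": [0, 0, 0], "grip": 0}, {"xyz": [0, 24, -4], "turn": [0, 0, 0], "grip": 0}, {"xyz": [0, 24, -1], "turn": [0, 0, 0], "grip": 0}, {"xyz": [0, 24, 2], "turn": [0, 0, 0], "grip": 0}, {"xyz": [0, 24, 4], "turn": [0, 0, 0], "grip": 0}, {"xyz": [0, 24, 6], "turn": [0, 0, 0], "grip": 0}, {"xyz": [0, 24, 8], "turn": [0, 0, 0], "grip": 0}, {"xyz": [0, 24, 8], "turn": [0, 0, 0], "grip": 0}])

```text
clock: 10.15
tcp_pos: [0.5331, 0.1102, 0.1207]
orientation: [-0.0, -0.09, 0.996, -0.0]
wrist_force: [-0.3, 0.9, 0.8]
finger_gap: -0.0002
grip_force: 0.0
```

```bash
python3 -c "
from h import *
tcp()"
```

```text
clock 10.15 tcp in box mm [ 50.9 141.3 120.7] yaw err 3.1415 F [-0.3  0.9  0.8]
```

apply_moves(rows=[{"xyz": [0, 0, 1], "turn": [0, 0, 0], "grip": 0}, {"xyz": [0, 0, 2], "turn": [0, 0, 0], "grip": 0}, {"xyz": [0, 0, 3], "turn": [0, 0, 0], "grip": 0}, {"xyz": [0, 0, 4], "turn": [0, 0, 0], "grip": 0}, {"xyz": [0, 0, 4], "turn": [0, 0, 0], "grip": 0}])

```text
clock: 10.57
tcp_pos: [0.5336, 0.1105, 0.1185]
orientation: [0.001, -0.091, 0.996, -0.0]
wrist_force: [-3.0, -0.4, 8.2]
finger_gap: 0.0002
grip_force: 3.8
```

```bash
python3 -c "
from h import *
tcp()"
```

```text
clock 10.57 tcp in box mm [ 51.5 141.5 118.5] yaw err 0.0004 F [-3.  -0.4  8.2]
```

The tip stopped at z = 118.5 mm with 8 N, and a level ball's top is at 119 mm, so the knob is fully over. Retreating straight up, then to the side to check.

apply_moves(rows=[{"xyz": [0, 0, -10], "turn": [0, 0, 0], "grip": 0}, {"xyz": [0, 0, -35], "turn": [0, 0, 0], "grip": 0}, {"xyz": [0, 0, -65], "turn": [0, 0, 0], "grip": 0}, {"xyz": [0, 30, -95], "turn": [0, 0, 0], "grip": 0}, {"xyz": [0, 60, -110], "turn": [0, 0, 0], "grip": 0}, {"xyz": [-10, 90, -110], "turn": [0, 0, 0], "grip": 0}, {"xyz": [-10, 100, -110], "turn": [0, 0, 0], "grip": 0}, {"xyz": [-10, 100, -110], "turn": [0, 0, 0], "grip": 0}, {"xyz": [-10, 100, -110], "turn": [0, 0, 0], "grip": 0}])

```text
clock: 11.32
tcp_pos: [0.5246, 0.2108, 0.227]
orientation: [-0.0, -0.091, 0.996, -0.0]
wrist_force: [0.2, -0.5, 0.8]
finger_gap: 0.0004
grip_force: 0.0
```

```bash
python3 - <<'E'
from h import *
tcp(); c=cam('wrist'); save(c,'w6'); B=tobox(world(c)); z=B[...,2]
m=(z>.1)&(z<.16)&(abs(B[...,0]-.05)<.02)&(B[...,1]>.126)&(B[...,1]<.16); print('ball',m.sum(),np.round([np.nanpercentile(B[m][:,i],[2,50,98]) for i in range(3)],4).tolist())
E
```

```text
clock 11.32 tcp in box mm [ 60.6 241.7 227. ] yaw err 0.0018 F [ 0.2 -0.5  0.8]
ball 626 [[0.0401, 0.0475, 0.0568], [0.1268, 0.1422, 0.1507], [0.1067, 0.1137, 0.1179]]
```

View pics/w6.png

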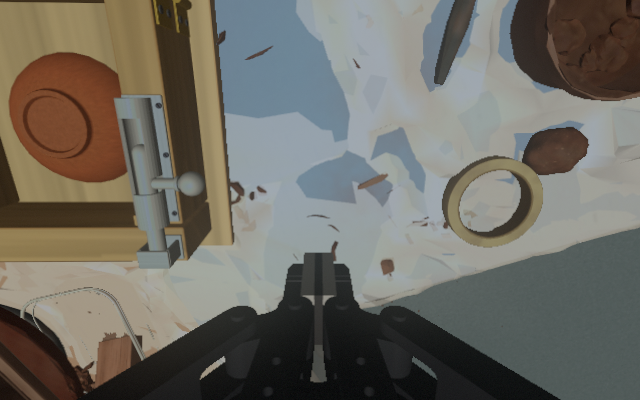

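The gate is shut and the rod runs into the keeper at (157,252). The knob lies level pointing outward at (190,184), with the ball's top at 118 mm, and the robot is clear. Handing in.

```bash
python3 -c "
from workcell import ticket
print(ticket.hand_in())"
```

```text
the job is handed in; nothing more can be done
None
```

The casting box is ready for the pour: gate shut, bolt home in the keeper and knob level in its notch, all confirmed by force stops and a last wrist-camera look. I handed the job in at about 11 s on the robot's clock; the hand-in returned no verdict.

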